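Lean an engine cylinder back on its work rest

TASK

Only pushing with the fingertips, slide the finned engine cylinder along the bench, still standing upright, until its base is softly and squarely up against the stop bar of the inclined work rest and in the middle of it. Then push on its head to tip it gently over, away from you, so that it lies back on the rest's rubber pad. Never squeeze, ram, lift or carry the cylinder or let it fall any other way, and leave the other things on the bench where they are.

Things in the scene. Friction and masses are not known exactly. Their poses are not given: they have to be found in the camera images.
- cylinder: Loose finned aluminium engine cylinder, 0.6 to 1 kg, standing upright on the bench. Origin: centre of its underside; z up its axis, x towards the rest. Base flange 84 x 84 x 9 mm; fin block 80 x 80 mm, 10 to 68 mm high; head 72 (x) x 74 mm, 69 to 95 mm high; valve springs on top to 106 mm. Ports stick out to 50 mm on its +y and -y sides; its -x face is plain.
- push_low (a point): Middle of the cylinder's plain -x fin face (smooth to the touch), 40 mm from the axis and 38 mm above the underside. Pushed at or below this height the cylinder slides on the bench and stays upright (friction coefficient roughly 0.5 to 0.7).
- push_high (a point): Middle of the head's -x face, 36 mm from the axis and 82 mm above the underside. Pushed here the cylinder tips about the lower far edge of its flange (42 mm beyond the axis); its centre of mass is about 48 mm up, so past about 41 degrees of lean it goes over by itself.
- head_top (a point): Centre of the top face of the cylinder's head, 95 mm above the origin of cylinder on its axis.
- rest: Inclined work rest, bolted down: black rubber pad on a dark steel board. Origin: on the bench, middle of the front edge of its steel stop bar (7 mm high, 150 mm long); x points level, away from the cylinder and up the slope; y along the bar; z up. With the cylinder standing against the bar its origin is at x = -42 mm here.
- pad_mid (a point): Middle of the pad's face, 54 mm beyond the bar's front edge and 34 mm high. The pad is 124 mm wide and rises at 28 degrees from 7 mm height just behind the bar's front edge, 115 mm long, between side lips 128 mm apart and 14 mm high. The leant-back cylinder's axis is about 62 degrees from vertical.
- piston: Bystander: loose steel-grey piston, 39 mm diameter, 38 mm high, standing on the bench. Origin under its centre.
- spring_tool: Bystander: loose black valve-spring tool standing upright, 34 mm diameter, 115 mm high. Origin under its centre.
- oil_bottle: Bystander: loose white oil bottle with yellow label and red cap, 60 mm diameter, 155 mm high. Origin under its centre.
- crank_cover: Bystander: loose aluminium crankcase cover lying flat, 110 x 80 mm, 38 mm high. Origin under its centre.
- screwdriver: Bystander: loose screwdriver with orange handle, lying on the bench.
- bearing: Bystander: loose steel bearing ring lying flat, 52 mm diameter, 15 mm high. Origin under its centre.
Mind the look-alikes: they are no part of the job. What is shaped like the cylinder but blue, purple or red is not meant.

How it is judged:
On the way:
1. the cylinder stands upright, squarely against the stop bar and in the middle of it (angle between cylinder's own z axis and vertical below 0.08 rad and x of cylinder in the frame of rest above -0.05 m and y of cylinder in the frame of rest between -0.02 and 0.02 m and angle between the y axis of cylinder and the y axis of rest, either way round below 0.15 rad), for 0.2 s.
At the end, for the whole second after the job is handed in: The cylinder lies at rest on the rest's pad: axis 56 to 70 degrees from vertical, head_top 35 to 85 mm beyond the stop bar's front edge, within 22 mm of the rest's middle and square to it within 0.17 rad (angle between cylinder's own z axis and vertical between 0.98 and 1.22 rad and x of head_top in the frame of rest between 0.035 and 0.085 m and y of cylinder in the frame of rest between -0.022 and 0.022 m and angle between the y axis of cylinder and the y axis of rest, either way round below 0.17 rad and linear speed of cylinder below 0.01 m/s and contact force between cylinder and rest above 1 N); the robot touches nothing.
It fails at once if the cylinder is lifted: off the bench while upright, or higher than tipping takes it ((angle between cylinder's own z axis and vertical below 0.15 rad and height (world z) of cylinder above 0.015 m) or height (world z) of cylinder above 0.06 m).
It fails at once if the cylinder falls over: it tips past its balance anywhere but onto the rest (angle between cylinder's own z axis and vertical above 0.8 rad and (x of head_top in the frame of rest below -0.02 m or angle between the y axis of cylinder and the y axis of rest, either way round above 0.35 rad)).
It fails at once if the cylinder is thrown back instead of tipped gently (turning faster than 6 rad/s) (angular speed of cylinder above 6 rad/s).
It fails at once if another thing on the bench is moved by more than 20 mm (distance of any of piston, spring_tool, oil_bottle, crank_cover, screwdriver, bearing from where it was at the start of the episode above 0.02 m).
It fails at once if the fingers squeeze the cylinder or ram it (over 40 N) instead of pushing it (contact force between the fingers and cylinder above 40 N).
It also fails if it takes over 48 s, if anything falls off the work surface, if the arm or the gripper's body presses on something with over 40 N, if the wrist force passes 120 N, or if a joint passes its speed limit or range.

ROBOT

A 6-joint arm with a two-finger parallel gripper is mounted at the origin on the work surface. World frame = base frame: x ahead of the robot, y to its left, z up, the work surface at z = 0. Lengths are in m, angles in rad, forces in N, time in s.
With the tool pointing down it reaches from about 0.35 to 0.975 m from the base axis. Payload 4.9 kg.
Tool frame: the origin (TCP) lies on the centre line of the jaws, within the pads' length; the fingertips stand 14 mm ahead of it and the grasp point (between the pads) lies 5 mm behind it (manip.nose_length is the distance from the TCP to the fingertips, in m); z points along the fingers, y is the line along which they close (so a half turn about z gives the same grasp; the last joint's range is limited). The gripper opens to 85 mm and grips with 20 to 120 N. Pads are 22 mm wide; open, the fingers measure 114 mm over their backs; the gripper's body (76 mm by 85 mm) begins 54 mm behind the grasp point. The pads swing forward as they close: fully open they stand 13 mm farther back than shut.
Start: joints at [1.176, 0.053, 1.613, -0, 1.476, -0.119], TCP at [0.17, 0.601, 0.245] pointing down, gripper open.
Joint ranges: [-3.01, 3.01], [-1.01, 2.22], [0.06, 2.58], [-1.02, 4.17], [0.09, 2.62], [-3.14, 3.14]. Speed limits (rad/s): [2.57, 2.57, 3.14, 3.14, 3.14, 3.14].

INTERFACE

Orientations are given as a unit quaternion [w, x, y, z].
In Python, from plant import manip, imaging gives the robot as it stands.
- The arm moves only by the tool play_rows, never from a script. Its argument "commands" is a list of rows, each a list of 6 numbers: the shift along the tool's x, y, z in mm, then the turn, a rotation vector about the tool's x, y, z in degrees. A call has 1 to 5 rows; each row shifts and turns the commanded pose from where the row before left it, along the tool's axes as they then stand; what a row does not reach is not made up. A row lasts 1/12 s, in which the tool goes at most 41.7 mm and 7.16 degrees, less where a joint would pass 70% of its speed; a pose out of reach is approached as far as the arm can. A call is refused whole if a number of a shift passes 41.7 or a number of a turn 7.16, either way. A call with a gripper value outside its range is refused whole. "hand" is the finger opening in mm, from 0 to 85.4, set as the call begins (left out, the last holds). The fingers move at their own pace and stop on an object; the grip force is fixed at half the most. Time passes only in rows, so rows that do not move let the fingers close. It gives the time, the measured TCP pose, the force, the opening and the grip force at its end, in the units of the state.
- manip.state(): the state, without advancing time (a new reading comes with each control period).
- imaging.grab_frame(name): name is "side" or "top" or "wrist"; returns a dict with "image" (420x560x3 uint8, red, green, blue), "fx", "fy", "cx", "cy" (pixels), "k1" (the pictures are not rectified: a ray, as slopes to the right and down, at radius r is drawn at 1 + k1 r^2 times it, then the intrinsics apply), "R" (3x3) and "t" (3): a world point X has camera coordinates R X + t; the wrist camera has in their place "mount" (4x4, takes a point from camera to tool coordinates, whose origin is the TCP and whose axes are the flange's). Camera axes: x right, y down, z forward; pixel columns grow to the right and rows downward; lengths in m; the calibration is good to about 2 mm. A picture is of the moment at which its call begins: read the wrist's pose just before it. There is no depth.
- manip.job_done(): hands the job in; it is judged then, once.
The state is a dict: "time": time; "joint_pos": joint angles; "joint_vel": joint speeds; "joint_efforts": joint torques, N m; "tool_pos": TCP position; "tool_rot": TCP orientation; "contact_force": force on the tool from outside, world axes, zero at the start; "ft_torque": the same for the moment, N m; "gripper_width": opening from 0.0 (shut) to 1.0 (fully open); "grasp_force": force on a finger pad.
Only numpy, scipy, OpenCV 4.12 (cv2) and the standard library are available. Lean on these libraries where they do the work, as an engineer would, in place of code of your own. Each camera call takes 0.05 s, during which the arm holds its last target. There are 200 camera calls.

## Working session

There is one attempt and no reset: what is moved stays moved. The work goes in short steps, Python scripts to look and compute and a tool call to move; the robot and the scene stay as the last step left them, time stands still between calls to the robot, and variables do not carry over. Pictures are saved under pics/ and viewed, at most 10 in all, crops included, and the job is handed in when it is done.

Besides the shell and the picture viewer there is one more tool, called after "Emit:" as name(argument=value, ...), one argument or row to a line, values as JSON. play_rows: Moves the arm, as the interface text tells. Its arguments: {"type":"object","properties":{"commands":{"type":"array","items":{"type":"array","items":{"type":"number"}}},"hand":{"type":"number"}},"required":["commands"]}

```bash
ls; mkdir -p pics; cat > h.py <<'E'
import numpy as np, cv2
from plant import manip, imaging
from scipy.spatial.transform import Rotation as Ro
def grab(n):
    f=imaging.grab_frame(n); return f
def save(f,name): cv2.imwrite('pics/'+name,f['image'][:,:,::-1])
def ray(f,u,v):
    K=np.array([[f['fx'],0,f['cx']],[0,f['fy'],f['cy']],[0,0,1.]])
    xd=np.array([(u-f['cx'])/f['fx'],(v-f['cy'])/f['fy']]); x=xd.copy()
    for _ in range(20): x=xd/(1+f['k1']*(x@x))
    return np.array([x[0],x[1],1.])
def onplane(f,u,v,z):
    R=np.array(f['R']);t=np.array(f['t']); d=R.T@ray(f,u,v); c=-R.T@t
    return c+d*(z-c[2])/d[2]
def proj(f,X):
    p=np.array(f['R'])@np.array(X)+np.array(f['t']); x=p[:2]/p[2]; x=x*(1+f['k1']*(x@x))
    return x*[f['fx'],f['fy']]+[f['cx'],f['cy']]
E
python3 - <<'E'
from h import *
s=manip.state(); print(s['tool_pos'],s['tool_rot'],s['contact_force'],s['time'])
for n in('top','side'):
    f=grab(n); save(f,n+'0.png'); print(n,f['fx'],f['k1'],-np.array(f['R']).T@f['t'],np.array(f['R'])[2])
E
```

```text
pics
[0.16997545 0.60081555 0.24404623] [-2.66464662e-04  1.37468055e-01  9.90505650e-01 -1.00967609e-03] [ 0.47884002 -0.09672634  0.24891736] 0.0
top 399.7446759614284 -0.02269160688569709 [0.33287425 0.04794384 1.05207652] [ 0.17573424  0.0377207  -0.98371471]
side 395.2142340580827 -0.039662231108431034 [ 0.10348976 -0.55931219  0.80949727] [ 0.37962697  0.60409667 -0.70067865]
```

View pics/top0.png

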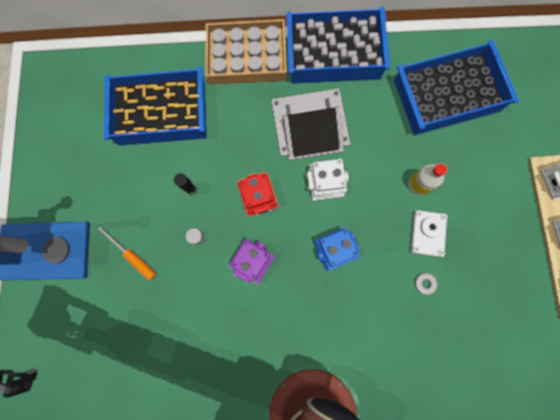

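View pics/side0.png

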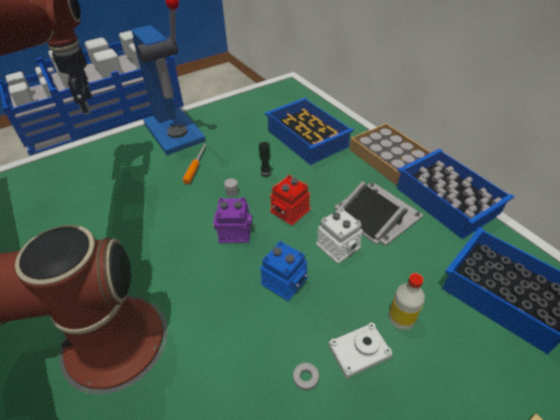

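Both views show four finned shapes in the top picture: red (258,193), purple (252,261), blue (338,248) and bare aluminium (328,178). I choose the aluminium one, next to the rest at (311,122). In the side view it is at (340,235). One close crop to check it.

```bash
python3 - <<'E'
from h import *
a=cv2.imread('pics/top0.png')[80:210,255:365]; b=cv2.imread('pics/side0.png')[170:275,305:430]
a=cv2.resize(a,None,fx=4,fy=4,interpolation=cv2.INTER_CUBIC)[:520]; b=cv2.resize(b,(350,294),interpolation=cv2.INTER_CUBIC)
c=np.zeros((520,790,3),np.uint8); c[:520,:440]=a; c[:294,440:]=b
cv2.imwrite('pics/crop0.png',c)
E
```

```text
(no output)
```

View pics/crop0.png

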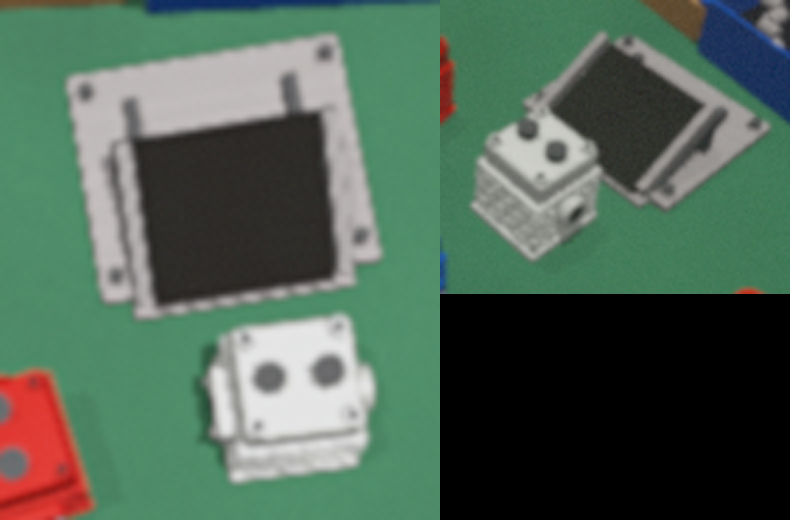

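The crop confirms it: bare aluminium, head-top corners at crop (228,330), (350,315), (368,430), (240,443), and the bar's front edge from (135,317) to (356,285).

```bash
cat > meas.py <<'E'
from h import *
def quad(mask):
    c=max(cv2.findContours(mask,cv2.RETR_EXTERNAL,cv2.CHAIN_APPROX_NONE)[0],key=cv2.contourArea); h=cv2.convexHull(c)
    for e in np.arange(1,12,.25):
        q=cv2.approxPolyDP(h,e,True)
        if len(q)==4: return q[:,0].astype(float)
def rest(f,roi):
    x0,y0,x1,y1=roi; im=f['image'][y0:y1,x0:x1]; im=cv2.resize(im,None,fx=4,fy=4,interpolation=cv2.INTER_CUBIC)
    m=(im.max(2)<65).astype(np.uint8)*255; m=cv2.morphologyEx(m,cv2.MORPH_OPEN,np.ones((21,21)))
    q=quad(m); return (q+.5)/4-.5+[x0,y0]
E
python3 - <<'E'
from meas import *
f=grab('top'); q=rest(f,(270,85,355,165)); print(q)
q=q[np.argsort(q[:,1])]; b=q[:2][np.argsort(q[:2,0])]; fr=q[2:][np.argsort(q[2:,0])]
B=[onplane(f,*p,.061) for p in b]; F=[onplane(f,*p,.007) for p in fr]
print('back',B,'front',F,np.linalg.norm(F[0]-F[1]),np.linalg.norm(B[0]-B[1]))
yax=F[0]-F[1]+B[0]-B[1]; print('yaw',np.degrees(np.arctan2(-yax[0],yax[1])))
bar=[onplane(f,254.6+u/4,79.6+v/4,.007) for u,v in((135,317),(356,285))]; print('bar',bar,np.mean(bar,0),np.linalg.norm(bar[0]-bar[1]))
h=[onplane(f,254.6+u/4,79.6+v/4,.095) for u,v in((228,330),(350,315),(368,430),(240,443))]
print('head',np.round(h,4),np.mean(h,0)); d=h[0]-h[1]+h[3]-h[2]; print(np.degrees(np.arctan2(-d[0],d[1])),np.linalg.norm(d)/2)
g=grab('side')
for p in h: print(proj(g,p))
for n,(u,v) in dict(red=(258,193),blue=(338,248),bottle=(428,182),tool=(185,184)).items(): print(n,onplane(f,u,v,.05))
E
```

```text
[[333.875 108.375]
 [336.875 148.375]
 [294.125 154.375]
 [289.125 114.625]]
back [array([0.75271189, 0.03083276, 0.061     ]), array([ 0.76486622, -0.08687758,  0.061     ])] front [array([0.6606058 , 0.02044785, 0.007     ]), array([ 0.67285533, -0.0958296 ,  0.007     ])] 0.11692090205215938 0.11833617906033249
yaw 5.954162685503902
bar [array([0.6486319 , 0.03654342, 0.007     ]), array([ 0.66514648, -0.11352042,  0.007     ])] [ 0.65688919 -0.0384885   0.007     ] 0.1509698258910699
head [[ 0.6114 -0.0196  0.095 ]
 [ 0.618  -0.0951  0.095 ]
 [ 0.545  -0.1017  0.095 ]
 [ 0.5398 -0.0236  0.095 ]] [ 0.57855573 -0.06000239  0.095     ]
4.42766486252296 0.07699957591612429
[340.42718103 205.90341612]
[361.73683683 222.49315448]
[340.3018998  236.62263847]
[319.04340957 218.04813494]
red [0.54785286 0.11799436 0.05      ]
blue [ 0.4009233  -0.07816878  0.05      ]
bottle [ 0.56072236 -0.31523766  0.05      ]
tool [0.57875943 0.30774027 0.05      ]
```

```bash
cat >> h.py <<'E'
def pose():
    s=manip.state(); q=s['tool_rot']; return np.array(s['tool_pos']),Ro.from_quat([q[1],q[2],q[3],q[0]]),s
def target(az,tilt):
    "push dir azimuth az (deg), tool +x along push, tips lead by tilt deg"
    a,t=np.radians([az,tilt]); d=np.array([np.cos(a),np.sin(a),0]); u=np.array([0,0,1.])
    z=d*np.sin(t)-u*np.cos(t); x=d*np.cos(t)+u*np.sin(t); return Ro.from_matrix(np.c_[x,np.cross(z,x),z])
def plan(tip,Rt,n,start=None):
    "rows from the measured pose to fingertip point tip with rotation Rt"
    p,R,s=pose() if start is None else start
    goal=np.array(tip)-NOSE*Rt.apply([0,0,1]); w=(R.inv()*Rt).as_rotvec(degrees=True)/n
    r=np.round(w,1); print('rot/row',r,'dist',np.linalg.norm(goal-p))
    for i in range(n):
        d=(goal-p)/(n-i); sh=np.round(R.inv().apply(d)*1000); p=p+R.apply(sh/1000); R=R*Ro.from_rotvec(r,degrees=True)
        print([int(v) for v in sh]+[float(v) for v in r],end=',\n' if i%5==4 else ',')
    print(); return p,R
NOSE=manip.nose_length if not callable(manip.nose_length) else manip.nose_length()
E
python3 - <<'E'
from h import *
print(NOSE)
st=plan([.587,-.16,.19],target(96,15),25)
plan([.587,-.16,.032],target(96,15),5,st)
E
```

```text
0.014
rot/row [-0.4  0.5  2.7] dist 0.8720733553383018
[-24, -25, 2, -0.4, 0.5, 2.7],[-26, -24, 1, -0.4, 0.5, 2.7],[-27, -22, 1, -0.4, 0.5, 2.7],[-28, -21, 0, -0.4, 0.5, 2.7],[-29, -20, 0, -0.4, 0.5, 2.7],
[-30, -19, 0, -0.4, 0.5, 2.7],[-30, -17, -1, -0.4, 0.5, 2.7],[-31, -16, -1, -0.4, 0.5, 2.7],[-32, -14, -1, -0.4, 0.5, 2.7],[-32, -13, -2, -0.4, 0.5, 2.7],
[-33, -11, -2, -0.4, 0.5, 2.7],[-33, -9, -3, -0.4, 0.5, 2.7],[-34, -8, -3, -0.4, 0.5, 2.7],[-34, -6, -3, -0.4, 0.5, 2.7],[-34, -5, -4, -0.4, 0.5, 2.7],
[-35, -3, -4, -0.4, 0.5, 2.7],[-35, -1, -4, -0.4, 0.5, 2.7],[-35, 0, -4, -0.4, 0.5, 2.7],[-34, 2, -5, -0.4, 0.5, 2.7],[-34, 4, -5, -0.4, 0.5, 2.7],
[-34, 5, -5, -0.4, 0.5, 2.7],[-34, 7, -6, -0.4, 0.5, 2.7],[-33, 9, -6, -0.4, 0.5, 2.7],[-33, 10, -6, -0.4, 0.5, 2.7],[-32, 11, -6, -0.4, 0.5, 2.7],
Traceback (most recent call last):
  File "h.py", line 26, in plan
    p,R,s=pose() if start is None else start
    ^^^^^
ValueError: not enough values to unpack (expected 3, got 2)
```

Emit:
play_rows(
  commands=[
    [-24,-25,2,-0.4,0.5,2.7],
    [-26,-24,1,-0.4,0.5,2.7],
    [-27,-22,1,-0.4,0.5,2.7],
    [-28,-21,0,-0.4,0.5,2.7],
    [-29,-20,0,-0.4,0.5,2.7],
  ],
  hand=45,
)

```text
time: 0.62
tool_pos: [0.255, 0.4467, 0.237]
tool_rot: [-0.019, 0.254, 0.967, 0.02]
contact_force: [1.6, -0.3, -0.1]
gripper_width: 0.526
grasp_force: 0.0
```

Emit:
play_rows(
  commands=[
    [-30,-19,0,-0.4,0.5,2.7],
    [-30,-17,-1,-0.4,0.5,2.7],
    [-31,-16,-1,-0.4,0.5,2.7],
    [-32,-14,-1,-0.4,0.5,2.7],
    [-32,-13,-2,-0.4,0.5,2.7],
  ],
)

```text
time: 1.03
tool_pos: [0.3376, 0.2932, 0.2286]
tool_rot: [-0.038, 0.365, 0.929, 0.04]
contact_force: [0.9, 0.0, 0.2]
gripper_width: 0.527
grasp_force: 0.0
```

Emit:
play_rows(
  commands=[
    [-33,-11,-2,-0.4,0.5,2.7],
    [-33,-9,-3,-0.4,0.5,2.7],
    [-34,-8,-3,-0.4,0.5,2.7],
    [-34,-6,-3,-0.4,0.5,2.7],
    [-34,-5,-4,-0.4,0.5,2.7],
  ],
)

```text
time: 1.45
tool_pos: [0.4209, 0.141, 0.2212]
tool_rot: [-0.056, 0.472, 0.878, 0.06]
contact_force: [0.2, 1.1, -0.8]
gripper_width: 0.528
grasp_force: 0.0
```

Emit:
play_rows(
  commands=[
    [-35,-3,-4,-0.4,0.5,2.7],
    [-35,-1,-4,-0.4,0.5,2.7],
    [-35,0,-4,-0.4,0.5,2.7],
    [-34,2,-5,-0.4,0.5,2.7],
    [-34,4,-5,-0.4,0.5,2.7],
  ],
)

```text
time: 1.87
tool_pos: [0.5049, -0.0122, 0.2122]
tool_rot: [-0.074, 0.572, 0.813, 0.078]
contact_force: [0.4, 0.1, 0.5]
gripper_width: 0.525
grasp_force: 0.0
```

Emit:
play_rows(
  commands=[
    [-34,5,-5,-0.4,0.5,2.7],
    [-34,7,-6,-0.4,0.5,2.7],
    [-33,9,-6,-0.4,0.5,2.7],
    [-33,10,-6,-0.4,0.5,2.7],
    [-32,11,-6,-0.4,0.5,2.7],
  ],
)

```text
time: 2.28
tool_pos: [0.5877, -0.165, 0.2035]
tool_rot: [-0.091, 0.662, 0.737, 0.096]
contact_force: [0.8, -0.1, -0.0]
gripper_width: 0.526
grasp_force: 0.0
```

Emit:
play_rows(
  commands=[
    [0,0,0,0,0,0],
  ],
)

```text
time: 2.37
tool_pos: [0.5884, -0.1684, 0.2024]
tool_rot: [-0.09, 0.664, 0.736, 0.095]
contact_force: [-0.2, -0.0, 1.1]
gripper_width: 0.527
grasp_force: 0.0
```

```bash
sed -i 's/    p,R,s=pose() if start is None else start/    p,R=pose()[:2] if start is None else start/' h.py; python3 - <<'E'
from h import *
p,R,s=pose(); print(p,R.as_matrix(),s['time'],s['gripper_width'],p+NOSE*R.apply([0,0,1]))
plan([.587,-.15,.032],target(96,15),5)
f=grab('wrist'); save(f,'w1.png')
E
```

```text
[ 0.58840531 -0.16838065  0.20235034] [[-0.10228478  0.99473448 -0.00641375]
 [ 0.96066006  0.1004505   0.25892459]
 [ 0.25820548  0.02032261 -0.96587625]] 2.3667 0.5273444800179033 [ 0.58831551 -0.1647557   0.18882807]
rot/row [0.2 0.  0. ] dist 0.15752536281068694
[-5, -1, 31, 0.2, 0.0, 0.0],[-5, 0, 31, 0.2, 0.0, 0.0],[-5, 0, 31, 0.2, 0.0, 0.0],[-6, 0, 31, 0.2, 0.0, 0.0],[-5, -1, 31, 0.2, 0.0, 0.0],
```

View pics/w1.png

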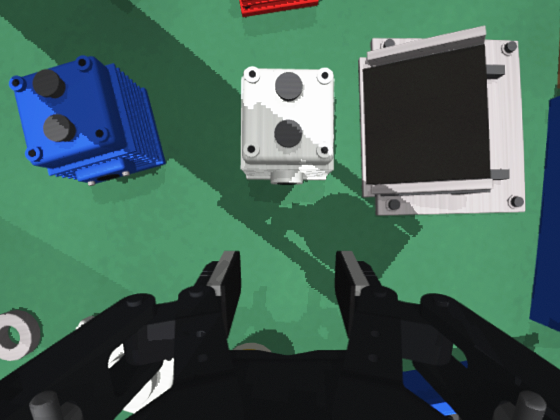

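The wrist view shows the cylinder's springs at (289,85) and (288,133) and its head screws at (252,75), (324,75), (252,150) and (326,150). The rest's pad corners are near (362,72), (489,38), (490,178) and (370,185), and the bar front is the strip at column ~361.

```bash
cat >> h.py <<'E'
def wrist():
    p,R,s=pose(); f=grab('wrist'); M=np.array(f['mount']); Rc=R.as_matrix()@M[:3,:3]; c=R.as_matrix()@M[:3,3]+p
    f['R']=Rc.T; f['t']=-Rc.T@c; return f
E
python3 - <<'E'
from meas import *
f=wrist(); P=lambda u,v,z:onplane(f,u,v,z)
q=rest(f,(345,25,510,215)); print('quad',q.round(1).tolist())
qs=q[np.argsort(q[:,0])]; F=[P(*p,.007) for p in qs[:2]]; B=[P(*p,.061) for p in qs[2:]]
F.sort(key=lambda a:-a[1]); B.sort(key=lambda a:-a[1]); print(np.round(F,4),np.round(B,4))
y=F[0]-F[1]+B[0]-B[1]; yaw=np.arctan2(-y[0],y[1]); X=np.array([np.cos(yaw),np.sin(yaw),0])
print('restyaw',np.degrees(yaw),'origin',np.mean(F+B,0)-.054*X, 'bar',P(359,62,.007),P(366,195,.007))
sp=[P(289,85,.106),P(288,133,.106)]; sc=[P(u,v,.095) for u,v in((252,75),(324,75),(252,150),(326,150))]
print('springs',np.mean(sp,0),'screws',np.mean(sc,0)); d=sc[0]-sc[2]+sc[1]-sc[3]; e=sc[1]-sc[0]+sc[3]-sc[2]; print(np.degrees(np.arctan2(-d[0],d[1])),np.degrees(np.arctan2(e[1],e[0])),np.linalg.norm(d)/2,np.linalg.norm(e)/2)
E
```

```text
quad [[484.9, 48.4], [490.4, 180.9], [367.1, 186.4], [364.1, 72.1]]
[[ 0.6529  0.0218  0.007 ]
 [ 0.668  -0.0998  0.007 ]] [[ 0.7518  0.0337  0.061 ]
 [ 0.7671 -0.0884  0.061 ]]
restyaw 7.106067661032769 origin [ 0.65636718 -0.03981972  0.034     ] bar [0.64637692 0.03219758 0.007     ] [ 0.66773139 -0.1089845   0.007     ]
springs [ 0.57780979 -0.05958138  0.106     ] screws [ 0.57801146 -0.05855751  0.095     ]
6.718129442113096 6.314653048765952 0.0592063592680373 0.057040518702867596
```

```bash
python3 - <<'E'
from h import *
st=plan([.588,-.143,.028],target(97,15),5)
st=plan([.5858,-.1235,.028],target(97,15),3,st)
st=plan([.583,-.0997,.028],target(97,15),8,st)
E
```

```text
rot/row [ 0.3 -0.  -0.1] dist 0.16244453210498305
[-5, 0, 32, 0.3, -0.0, -0.1],[-5, 0, 32, 0.3, -0.0, -0.1],[-5, 0, 32, 0.3, -0.0, -0.1],[-5, 1, 32, 0.3, -0.0, -0.1],[-5, 1, 32, 0.3, -0.0, -0.1],

rot/row [-0. -0. -0.] dist 0.019559237728072203
[6, 0, 2, -0.0, -0.0, -0.0],[6, 0, 2, -0.0, -0.0, -0.0],[7, 0, 2, -0.0, -0.0, -0.0],
rot/row [-0. -0. -0.] dist 0.02361137416017759
[3, 0, 1, -0.0, -0.0, -0.0],[3, 0, 1, -0.0, -0.0, -0.0],[3, 0, 1, -0.0, -0.0, -0.0],[3, 0, 1, -0.0, -0.0, -0.0],[3, 0, 0, -0.0, -0.0, -0.0],
[3, 0, 1, -0.0, -0.0, -0.0],[2, 0, 0, -0.0, -0.0, -0.0],[3, 0, 1, -0.0, -0.0, -0.0],
```

Emit:
play_rows(
  commands=[
    [-5,0,32,0.3,0,-0.1],
    [-5,0,32,0.3,0,-0.1],
    [-5,0,32,0.3,0,-0.1],
    [-5,1,32,0.3,0,-0.1],
    [-5,1,32,0.3,0,-0.1],
  ],
)

```text
time: 2.88
tool_pos: [0.5887, -0.1439, 0.0421]
tool_rot: [-0.098, 0.656, 0.743, 0.086]
contact_force: [0.5, -0.3, 0.1]
gripper_width: 0.528
grasp_force: 0.0
```

Emit:
play_rows(
  commands=[
    [6,0,2,0,0,0],
    [6,0,2,0,0,0],
    [6,0,2,0,0,0],
    [0,0,0,0,0,0],
  ],
)

```text
time: 3.22
tool_pos: [0.5882, -0.1258, 0.0446]
tool_rot: [-0.097, 0.656, 0.743, 0.087]
contact_force: [-0.7, -0.8, 0.7]
gripper_width: 0.531
grasp_force: 0.0
```

Emit:
play_rows(
  commands=[
    [3,0,1,0,0,0],
    [3,0,1,0,0,0],
    [3,0,1,0,0,0],
    [3,0,1,0,0,0],
  ],
)

```text
time: 3.55
tool_pos: [0.5857, -0.1143, 0.0419]
tool_rot: [-0.098, 0.657, 0.742, 0.086]
contact_force: [-0.0, -1.6, 0.8]
gripper_width: 0.524
grasp_force: 1.8
```

```bash
python3 - <<'E'
from h import *
p,R,s=pose(); print(p+NOSE*R.apply([0,0,1]),s['contact_force'],R.as_matrix()[:,2]); f=wrist(); save(f,'w2.png')
E
```

```text
[ 0.58523242 -0.11074848  0.02833338] [-0.0061416  -1.5989188   0.82026571] [-0.03183996  0.25658425 -0.96599728]
```

View pics/w2.png

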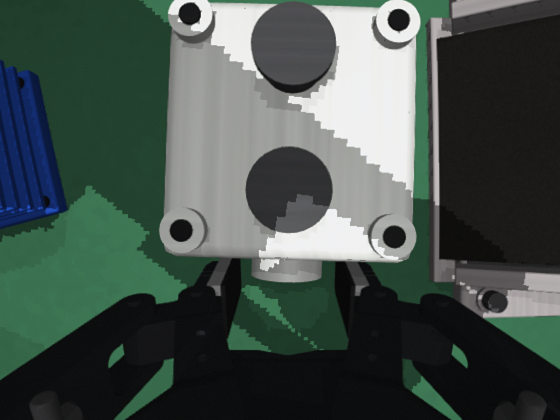

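The fingers straddle the port at (285,270) and have just touched. Push about 10 mm more.

Emit:
play_rows(
  commands=[
    [3,0,1,0,0,0],
    [3,0,1,0,0,0],
    [3,0,1,0,0,0],
    [2,0,0,0,0,0],
    [0,0,0,0,0,0],
  ],
)

```text
time: 4.02
tool_pos: [0.5844, -0.1031, 0.0415]
tool_rot: [-0.098, 0.657, 0.742, 0.086]
contact_force: [1.8, -4.0, 2.2]
gripper_width: 0.529
grasp_force: 1.7
```

```bash
python3 - <<'E'
from h import *
p,R,s=pose(); print(p+NOSE*R.apply([0,0,1]),s['contact_force']); f=wrist()
g=cv2.cvtColor(f['image'],cv2.COLOR_RGB2GRAY)
# dark screw sockets near the seen corners
for (u,v) in((190,14),(398,20),(181,230),(394,237)):
    w=g[max(v-16,0):v+17,u-16:u+17]; m=(w<50); ys,xs=np.nonzero(m)
    if len(xs): uu,vv=xs.mean()+u-16,ys.mean()+max(v-16,0); print(round(uu,1),round(vv,1),len(xs),onplane(f,uu,vv,.094).round(4))
E
```

```text
[ 0.58394761 -0.09952433  0.02797515] [ 1.75504571 -3.96252095  2.23115872]
182.2 17.9 335 [ 0.5434 -0.0233  0.094 ]
391.7 18.1 344 [ 0.6021 -0.0162  0.094 ]
179.2 236.0 382 [ 0.5507 -0.0844  0.094 ]
393.5 236.3 381 [ 0.6096 -0.0772  0.094 ]
```

```bash
python3 - <<'E'
from h import *
R1=target(97,15); R2=target(7,10)
st=plan([.588,-.135,.028],R1,2)
st=plan([.588,-.135,.15],R1,4,st)
st=plan([.517,-.0576,.15],R2,15,st)
st=plan([.517,-.0576,.028],R2,4,st)
E
```

```text
rot/row [-0. -0. -0.] dist 0.035687769760659974
[-17, 0, -5, -0.0, -0.0, -0.0],[-17, 0, -4, -0.0, -0.0, -0.0],
rot/row [-0. -0. -0.] dist 0.12216080790415351
[8, 0, -30, -0.0, -0.0, -0.0],[8, 0, -29, -0.0, -0.0, -0.0],[8, 0, -30, -0.0, -0.0, -0.0],[7, 0, -29, -0.0, -0.0, -0.0],
rot/row [-1.3 -0.3  5.9] dist 0.10966042942711988
[6, -4, 2, -1.3, -0.3, 5.9],[5, -5, 1, -1.3, -0.3, 5.9],[5, -5, 1, -1.3, -0.3, 5.9],[4, -6, 1, -1.3, -0.3, 5.9],[4, -6, 1, -1.3, -0.3, 5.9],
[3, -7, 1, -1.3, -0.3, 5.9],[2, -7, 1, -1.3, -0.3, 5.9],[1, -7, 0, -1.3, -0.3, 5.9],[1, -7, 0, -1.3, -0.3, 5.9],[0, -7, 0, -1.3, -0.3, 5.9],
[-1, -7, 0, -1.3, -0.3, 5.9],[-2, -7, 0, -1.3, -0.3, 5.9],[-2, -7, 0, -1.3, -0.3, 5.9],[-3, -7, -1, -1.3, -0.3, 5.9],[-4, -7, -1, -1.3, -0.3, 5.9],

rot/row [ 0.1  0.1 -0.1] dist 0.12226187666192068
[-5, 0, 30, 0.1, 0.1, -0.1],[-5, 0, 30, 0.1, 0.1, -0.1],[-5, 0, 30, 0.1, 0.1, -0.1],[-5, 0, 31, 0.1, 0.1, -0.1],
```

Emit:
play_rows(
  commands=[
    [-17,0,-5,0,0,0],
    [-17,0,-4,0,0,0],
    [8,0,-30,0,0,0],
    [8,0,-30,0,0,0],
    [8,0,-30,0,0,0],
  ],
)

```text
time: 4.48
tool_pos: [0.5873, -0.1392, 0.1334]
tool_rot: [-0.101, 0.658, 0.742, 0.086]
contact_force: [1.1, -0.4, 0.6]
gripper_width: 0.521
grasp_force: 0.0
```

Emit:
play_rows(
  commands=[
    [7,0,-29,0,0,0],
    [6,-4,2,-1.3,-0.3,5.9],
    [5,-5,1,-1.3,-0.3,5.9],
    [5,-5,1,-1.3,-0.3,5.9],
    [4,-6,1,-1.3,-0.3,5.9],
  ],
)

```text
time: 4.9
tool_pos: [0.5685, -0.1184, 0.1637]
tool_rot: [-0.077, 0.801, 0.586, 0.09]
contact_force: [0.7, 0.4, 0.8]
gripper_width: 0.527
grasp_force: 0.0
```

Emit:
play_rows(
  commands=[
    [4,-6,1,-1.3,-0.3,5.9],
    [3,-7,1,-1.3,-0.3,5.9],
    [2,-7,1,-1.3,-0.3,5.9],
    [1,-7,0,-1.3,-0.3,5.9],
    [1,-7,0,-1.3,-0.3,5.9],
  ],
)

```text
time: 5.32
tool_pos: [0.5437, -0.0914, 0.1635]
tool_rot: [-0.045, 0.928, 0.358, 0.09]
contact_force: [0.3, -0.2, 0.1]
gripper_width: 0.529
grasp_force: 0.0
```

Emit:
play_rows(
  commands=[
    [0,-7,0,-1.3,-0.3,5.9],
    [-1,-7,0,-1.3,-0.3,5.9],
    [-2,-7,0,-1.3,-0.3,5.9],
    [-2,-7,0,-1.3,-0.3,5.9],
    [-3,-7,-1,-1.3,-0.3,5.9],
  ],
)

```text
time: 5.73
tool_pos: [0.5189, -0.0648, 0.1634]
tool_rot: [-0.01, 0.991, 0.105, 0.083]
contact_force: [-0.1, 0.4, 0.4]
gripper_width: 0.527
grasp_force: 0.0
```

Emit:
play_rows(
  commands=[
    [-4,-7,-1,-1.3,-0.3,5.9],
    [0,0,0,0,0,0],
  ],
)

```text
time: 5.9
tool_pos: [0.5132, -0.0577, 0.1638]
tool_rot: [-0.003, 0.995, 0.055, 0.081]
contact_force: [1.2, 0.4, 0.4]
gripper_width: 0.526
grasp_force: 0.0
```

```bash
python3 - <<'E'
from h import *
p,R,s=pose(); print(p+NOSE*R.apply([0,0,1]),s['joint_pos'],s['time'])
plan([.517,-.0576,.028],target(7,10),5)
f=wrist(); save(f,'w3.png')
E
```

```text
[ 0.51544093 -0.05750998  0.15003173] [-0.28716112 -0.25212873  2.04046998  0.06383636  1.20237121  1.15408448] 5.9
rot/row [ 0.1  0.1 -0.1] dist 0.12206762516719857
[-4, 0, 24, 0.1, 0.1, -0.1],[-4, 0, 24, 0.1, 0.1, -0.1],[-4, 0, 24, 0.1, 0.1, -0.1],[-3, 0, 24, 0.1, 0.1, -0.1],[-4, 0, 25, 0.1, 0.1, -0.1],
```

View pics/w3.png

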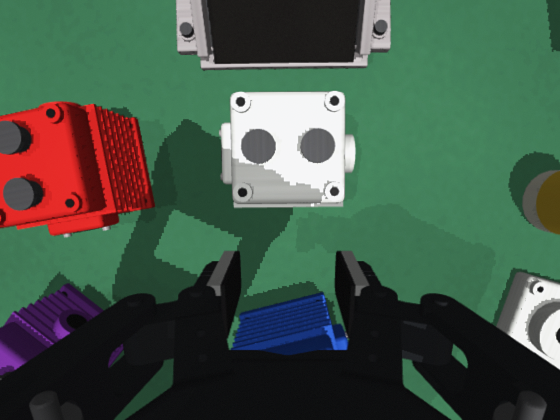

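The cylinder sits at (288,148), in line with the rest's bar (203–367, row 66). The blue look-alike's near edge is at (325,295), so I check its clearance and the centring.

```bash
python3 - <<'E'
from h import *
f=wrist(); P=lambda u,v,z:onplane(f,u,v,z).round(4)
print('blue',P(325,295,.068),P(325,295,.0),P(325,295,.095))
S=[P(*c,.094) for c in((240,101),(335,100),(242,191),(334,191))]; c=np.mean(S,0); d=S[0]-S[1]+S[2]-S[3]
b=[P(203,68,.007),P(367,66,.007)]; o=np.mean(b,0); a=np.arctan2(-(b[0]-b[1])[0],(b[0]-b[1])[1])
print('cyl',c,np.degrees(np.arctan2(-d[0],d[1])),'bar',b,o,np.degrees(a))
for o,a in((o,a),(np.array([.657,-.0395,0]),np.radians(7))):
  e=c-o; print(e[0]*np.cos(a)+e[1]*np.sin(a),-e[0]*np.sin(a)+e[1]*np.cos(a))
E
```

```text
blue [ 0.4742 -0.0923  0.068 ] [ 0.4504 -0.1036  0.    ] [ 0.4836 -0.0878  0.095 ]
cyl [ 0.577925 -0.0519    0.094   ] 6.86369191462698 bar [array([0.6475, 0.032 , 0.007 ]), array([ 0.6663, -0.1136,  0.007 ])] [ 0.6569 -0.0408  0.007 ] 7.357373761859596
-0.0797462172056195 -0.0008952465549543123
-0.07999676679926136 -0.002670753950590356
```

Emit:
play_rows(
  commands=[
    [-4,0,24,0.1,0.1,-0.1],
    [-4,0,24,0.1,0.1,-0.1],
    [0,0,0,0,0,0],
  ],
)

```text
time: 6.25
tool_pos: [0.511, -0.0582, 0.1105]
tool_rot: [-0.006, 0.995, 0.058, 0.079]
contact_force: [-0.9, -0.3, -0.9]
gripper_width: 0.525
grasp_force: 0.0
```

Emit:
play_rows(
  commands=[
    [-3,0,24,0,0,0],
    [-3,0,24,0,0,0],
    [-3,0,22,0,0,0],
    [0,0,0,0,0,0],
  ],
)

```text
time: 6.58
tool_pos: [0.5141, -0.0578, 0.0413]
tool_rot: [-0.005, 0.995, 0.058, 0.08]
contact_force: [-0.6, -0.8, -1.7]
gripper_width: 0.526
grasp_force: 0.0
```

Emit:
play_rows(
  commands=[
    [3,0,0.5,0,0,0],
    [3,0,0.5,0,0,0],
    [3,0,0.5,0,0,0],
    [3,0,0.5,0,0,0],
  ],
)

```text
time: 6.92
tool_pos: [0.5299, -0.0571, 0.0473]
tool_rot: [-0.003, 0.995, 0.058, 0.084]
contact_force: [-5.7, -2.2, 6.1]
gripper_width: 0.53
grasp_force: 3.2
```

```bash
python3 - <<'E'
from h import *
p,R,s=pose(); print(p+NOSE*R.apply([0,0,1]),s['contact_force'],R.as_matrix()[:,2])
E
```

```text
[ 0.53221577 -0.05686089  0.0334864 ] [-5.7338534  -2.21304505  6.11488086] [ 0.1668175   0.01664647 -0.98584726]
```

Emit:
play_rows(
  commands=[
    [0,0,0,0,0,0],
  ],
)

```text
time: 7.0
tool_pos: [0.5304, -0.057, 0.0473]
tool_rot: [-0.003, 0.995, 0.058, 0.085]
contact_force: [-2.7, -0.5, 1.2]
gripper_width: 0.525
grasp_force: 1.3
```

```bash
python3 - <<'E'
from h import *
p,R,s=pose(); print(p,s['contact_force'],R.as_matrix()[:,2],s['grasp_force']); f=grab('side'); g=wrist()
a=f['image'][150:290,280:440]; a=cv2.resize(a,(400,350)); b=cv2.resize(g['image'],(400,300)); c=np.zeros((350,800,3),np.uint8); c[:,:400]=a; c[:300,400:]=b
save({'image':c},'s4.png')
E
```

```text
[ 0.53040028 -0.05699382  0.04728789] [-2.6985811  -0.4809965   1.16982105] [ 0.16833262  0.01671418 -0.98558854] 1.345767443999648
```

View pics/s4.png

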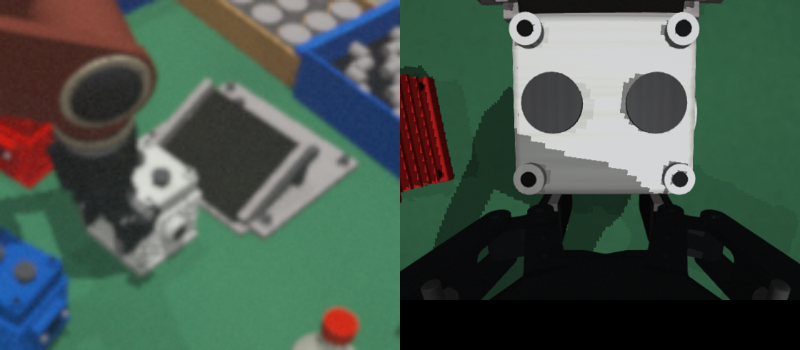

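```bash
python3 - <<'E'
from h import *
plan([.558,-.0525,.028],target(7,10),9)
E
```

```text
rot/row [ 0.  0. -0.] dist 0.02613513897027592
[3, 0, 1, 0.0, 0.0, -0.0],[3, 0, 1, 0.0, 0.0, -0.0],[3, 0, 1, 0.0, 0.0, -0.0],[3, 0, 1, 0.0, 0.0, -0.0],[2, 0, 1, 0.0, 0.0, -0.0],
[3, 0, 1, 0.0, 0.0, -0.0],[2, 0, 1, 0.0, 0.0, -0.0],[3, -1, 1, 0.0, 0.0, -0.0],[2, 0, 1, 0.0, 0.0, -0.0],
```

Emit:
play_rows(
  commands=[
    [3,0,1,0,0,0],
    [3,0,1,0,0,0],
    [3,0,1,0,0,0],
    [3,0,1,0,0,0],
  ],
)

```text
time: 7.43
tool_pos: [0.5412, -0.0551, 0.0438]
tool_rot: [-0.004, 0.995, 0.058, 0.083]
contact_force: [-7.2, -0.7, 5.0]
gripper_width: 0.527
grasp_force: 3.0
```

Emit:
play_rows(
  commands=[
    [2,0,1,0,0,0],
    [3,0,1,0,0,0],
    [2,0,1,0,0,0],
    [2,0,1,0,0,0],
    [0,0,0,0,0,0],
  ],
)

```text
time: 7.85
tool_pos: [0.551, -0.054, 0.0413]
tool_rot: [-0.004, 0.995, 0.058, 0.084]
contact_force: [-4.8, -0.0, 1.9]
gripper_width: 0.523
grasp_force: 2.0
```

```bash
python3 - <<'E'
from h import *
p,R,s=pose(); tip=p+NOSE*R.apply([0,0,1]); print(tip,s['contact_force']); f=wrist(); g=cv2.cvtColor(f['image'],cv2.COLOR_RGB2GRAY)
S=[]
for (u,v) in((175,36),(397,36),(178,252),(392,252)):
    w=g[max(v-14,0):v+15,u-14:u+15]; ys,xs=np.nonzero(w<50); uu,vv=xs.mean()+u-14,ys.mean()+max(v-14,0); S.append(onplane(f,uu,vv,.094)); print(round(uu),round(vv),len(xs))
c=np.mean(S,0); d=S[0]-S[1]+S[2]-S[3]; a=np.radians(7); e=c-[.657,-.0400,0]; e[2]=0
print(c,np.degrees(np.arctan2(-d[0],d[1])),e[0]*np.cos(a)+e[1]*np.sin(a),-e[0]*np.sin(a)+e[1]*np.cos(a))
plan([.5647,-.0517,.028],target(7,10),4)
E
```

```text
[ 0.55331108 -0.05371575  0.02749427] [-4.75160905 -0.01023957  1.87210187]
169 31 324
404 31 310
173 256 381
399 256 316
[ 0.60190131 -0.04818926  0.094     ] 6.7111025932958634 -0.0556860149904087 -0.001413381730029353
rot/row [ 0.   0.1 -0.1] dist 0.0114950023043311
[3, 0, 0, 0.0, 0.1, -0.1],[3, 0, 0, 0.0, 0.1, -0.1],[3, 0, 1, 0.0, 0.1, -0.1],[2, -1, 0, 0.0, 0.1, -0.1],
```

Emit:
play_rows(
  commands=[
    [2,0,0,0,0,0],
    [2,0,0.5,0,0,0],
    [2,0,0.5,0,0,0],
    [2,0,0.5,0,0,0],
    [1,0,0,0,0,0],
  ],
)

```text
time: 8.32
tool_pos: [0.5599, -0.0529, 0.0412]
tool_rot: [-0.004, 0.995, 0.058, 0.084]
contact_force: [-4.8, -1.4, 3.2]
gripper_width: 0.525
grasp_force: 2.5
```

Emit:
play_rows(
  commands=[
    [1,0,0,0,0,0],
    [1,0,0,0,0,0],
  ],
)

```text
time: 8.48
tool_pos: [0.5617, -0.0527, 0.0413]
tool_rot: [-0.004, 0.995, 0.058, 0.084]
contact_force: [-4.2, -0.6, 2.2]
gripper_width: 0.526
grasp_force: 2.1
```

Emit:
play_rows(
  commands=[
    [1,0,0,0,0,0],
    [1,0,0,0,0,0],
  ],
)

```text
time: 8.65
tool_pos: [0.5638, -0.0524, 0.0414]
tool_rot: [-0.004, 0.995, 0.058, 0.084]
contact_force: [-2.1, -0.2, -1.5]
gripper_width: 0.527
grasp_force: 1.4
```

Emit:
play_rows(
  commands=[
    [1,0,0,0,0,0],
    [1,0,0,0,0,0],
  ],
)

```text
time: 8.82
tool_pos: [0.5648, -0.0523, 0.0413]
tool_rot: [-0.004, 0.995, 0.058, 0.082]
contact_force: [-8.8, -2.4, 3.0]
gripper_width: 0.528
grasp_force: 4.6
```

Emit:
play_rows(
  commands=[
    [1,0,0.2,0,0,0],
  ],
)

```text
time: 8.9
tool_pos: [0.565, -0.0523, 0.0412]
tool_rot: [-0.004, 0.995, 0.058, 0.081]
contact_force: [-13.9, -2.4, 8.4]
gripper_width: 0.525
grasp_force: 7.4
```

Emit:
play_rows(
  commands=[
    [0.5,0,0.1,0,0,0],
    [0,0,0,0,0,0],
  ],
)

```text
time: 9.07
tool_pos: [0.565, -0.0523, 0.0412]
tool_rot: [-0.004, 0.995, 0.058, 0.08]
contact_force: [-14.1, -2.0, 6.6]
gripper_width: 0.53
grasp_force: 7.1
```

```bash
python3 - <<'E'
from h import *
p,R,s=pose(); tip=p+NOSE*R.apply([0,0,1]); print(tip,s['contact_force']); f=wrist(); save(f,'w5.png')
E
```

```text
[ 0.56722881 -0.05209781  0.02740628] [-14.14178604  -1.9712673    6.57983437]
```

View pics/w5.png

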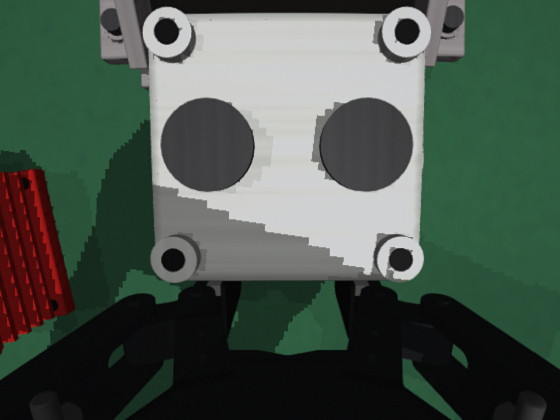

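The force has risen to 14 N, so the base is against the bar. It is centred: cylinder at columns 153–422, rest plate at 100–465. Next: back off, rise to head height, then tip it along an arc.

```bash
python3 - <<'E'
from h import *
R=target(7,10); d=np.array([np.cos(np.radians(7)),np.sin(np.radians(7)),0]); u=np.array([0,0,1.])
p,Rc,_=pose(); s0=np.array([.5672,-.0521,0]); 
st=plan(s0-.014*d+.028*u,R,2); st=plan(s0-.014*d+.080*u,R,3,st); 
def W(th):
    t=np.radians(th); x=-.078*np.cos(t)+.082*np.sin(t); z=.082*np.cos(t)+.078*np.sin(t); return s0+(x+.082)*d+(z-.002)*u
st=plan(W(0)-.002*d,R,3,st)
for th in(8,16,24,32,38,42,45): print(th); st=plan(W(th),R,5 if th<38 else 4,st)
E
```

```text
rot/row [ 0.1  0.4 -0.1] dist 0.01424357976582327
[-7, 0, -1, 0.1, 0.4, -0.1],[-7, 0, -2, 0.1, 0.4, -0.1],
rot/row [-0. -0. -0.] dist 0.05187197675615929
[3, 0, -17, -0.0, -0.0, -0.0],[3, 0, -17, -0.0, -0.0, -0.0],[3, 0, -17, -0.0, -0.0, -0.0],
rot/row [-0. -0. -0.] dist 0.01610272695431108
[5, 0, 1, -0.0, -0.0, -0.0],[5, 0, 1, -0.0, -0.0, -0.0],[6, 0, 1, -0.0, -0.0, -0.0],
8
rot/row [-0. -0. -0.] dist 0.017380782105698402
[3, 0, -2, -0.0, -0.0, -0.0],[3, 0, -1, -0.0, -0.0, -0.0],[3, 0, -2, -0.0, -0.0, -0.0],[3, 0, -1, -0.0, -0.0, -0.0],[4, 0, -2, -0.0, -0.0, -0.0],

16
rot/row [-0. -0. -0.] dist 0.015290118031429796
[3, 0, -1, -0.0, -0.0, -0.0],[3, 0, -1, -0.0, -0.0, -0.0],[3, 0, -1, -0.0, -0.0, -0.0],[3, 0, -1, -0.0, -0.0, -0.0],[2, 0, -2, -0.0, -0.0, -0.0],

24
rot/row [-0. -0. -0.] dist 0.015940792890484747
[3, 0, -1, -0.0, -0.0, -0.0],[3, 0, -1, -0.0, -0.0, -0.0],[3, 0, 0, -0.0, -0.0, -0.0],[3, 0, -1, -0.0, -0.0, -0.0],[4, 0, 0, -0.0, -0.0, -0.0],

32
rot/row [-0. -0. -0.] dist 0.015428998722809643
[3, 0, 0, -0.0, -0.0, -0.0],[3, 0, 0, -0.0, -0.0, -0.0],[3, 0, -1, -0.0, -0.0, -0.0],[3, 0, 0, -0.0, -0.0, -0.0],[3, 0, -1, -0.0, -0.0, -0.0],

38
rot/row [-0. -0. -0.] dist 0.012190308172296653
[3, 0, 0, -0.0, -0.0, -0.0],[3, 0, 0, -0.0, -0.0, -0.0],[3, 0, 0, -0.0, -0.0, -0.0],[3, 0, 1, -0.0, -0.0, -0.0],
42
rot/row [-0. -0. -0.] dist 0.008040339986182508
[2, 0, 0, -0.0, -0.0, -0.0],[2, 0, 0, -0.0, -0.0, -0.0],[2, 0, 0, -0.0, -0.0, -0.0],[2, 0, 0, -0.0, -0.0, -0.0],
45
rot/row [-0. -0. -0.] dist 0.006053197333780181
[1, 0, 0, -0.0, -0.0, -0.0],[2, 0, 1, -0.0, -0.0, -0.0],[1, 0, 0, -0.0, -0.0, -0.0],[2, 0, 1, -0.0, -0.0, -0.0],
```

Emit:
play_rows(
  commands=[
    [-7,0,-1,0,0.4,0],
    [-7,0,-2,0,0.4,0],
    [3,0,-17,0,0,0],
    [3,0,-17,0,0,0],
    [3,0,-17,0,0,0],
  ],
)

```text
time: 9.53
tool_pos: [0.5531, -0.0537, 0.0954]
tool_rot: [-0.004, 0.994, 0.058, 0.092]
contact_force: [0.7, 0.6, 0.4]
gripper_width: 0.522
grasp_force: 0.0
```

Emit:
play_rows(
  commands=[
    [0,0,0,0,0,0],
    [0,0,0,0,0,0],
  ],
)

```text
time: 9.7
tool_pos: [0.5542, -0.054, 0.0962]
tool_rot: [-0.004, 0.994, 0.058, 0.093]
contact_force: [-0.0, -0.5, -0.1]
gripper_width: 0.526
grasp_force: 0.0
```

```bash
python3 - <<'E'
from h import *
p,R,s=pose(); tip=p+NOSE*R.apply([0,0,1]); print(tip,s['contact_force'],s['time']); f=wrist(); g=f['image']; t=grab('side')['image'][150:290,280:440]
c=np.zeros((350,800,3),np.uint8); c[:,:400]=cv2.resize(t,(400,350)); c[:300,400:]=cv2.resize(g,(400,300)); save({'image':c},'s6.png')
E
```

```text
[ 0.55683296 -0.05374418  0.08242502] [-0.04809016 -0.52426618 -0.10116609] 9.7
```

View pics/s6.png

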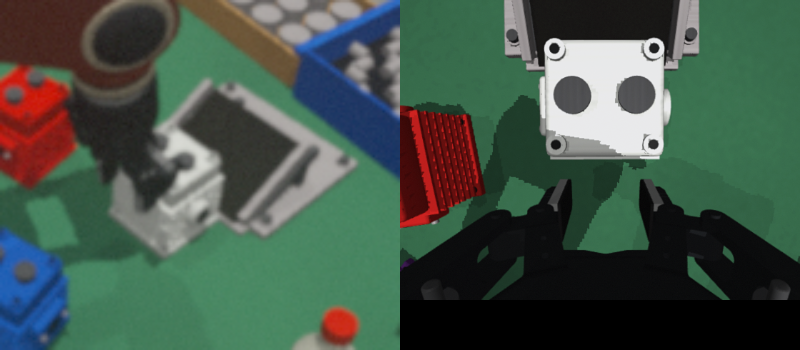

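It stands square and centred against the bar (head at (605,95) in the wrist half). Now I tip it.

Emit:
play_rows(
  commands=[
    [4,0,1.5,0,0,0],
    [4,0,1.5,0,0,0],
    [3,0,1,0,0,0],
    [2,0,0.5,0,0,0],
    [1,0,0,0,0,0],
  ],
)

```text
time: 10.22
tool_pos: [0.5676, -0.0519, 0.092]
tool_rot: [-0.005, 0.994, 0.058, 0.091]
contact_force: [0.2, -0.3, -0.1]
gripper_width: 0.526
grasp_force: 0.0
```

Emit:
play_rows(
  commands=[
    [2,0,-1,0,0,0],
    [2,0,-1,0,0,0],
    [2,0,-1,0,0,0],
  ],
)

```text
time: 10.47
tool_pos: [0.5721, -0.0515, 0.0961]
tool_rot: [-0.004, 0.994, 0.058, 0.09]
contact_force: [-2.4, -0.2, -0.3]
gripper_width: 0.529
grasp_force: 1.4
```

Emit:
play_rows(
  commands=[
    [3,0,-2,0,0,0],
    [3,0,-1,0,0,0],
    [3,0,-2,0,0,0],
    [3,0,-1,0,0,0],
  ],
)

```text
time: 10.8
tool_pos: [0.5838, -0.0501, 0.1053]
tool_rot: [-0.004, 0.994, 0.058, 0.091]
contact_force: [-3.1, -0.7, 1.7]
gripper_width: 0.528
grasp_force: 1.7
```

```bash
python3 - <<'E'
from h import *
p,R,s=pose(); tip=p+NOSE*R.apply([0,0,1]); d=np.array([.9925,.122,0]); x=(tip-[.5672,-.0521,0])@d-.082; z=tip[2]+.002
r=np.hypot(x,z); print('contact',x,z,'r',r,'lean if h=82',np.degrees(np.arctan2(z,-x)-np.arctan2(82,78)),s['contact_force'])
f=wrist(); save(f,'w7.png')
E
```

```text
contact -0.0627056685854971 0.09358248960632339 r 0.11264849414737785 lean if h=82 9.743536596620812 [-3.09731641 -0.73284398  1.65156938]
```

View pics/w7.png

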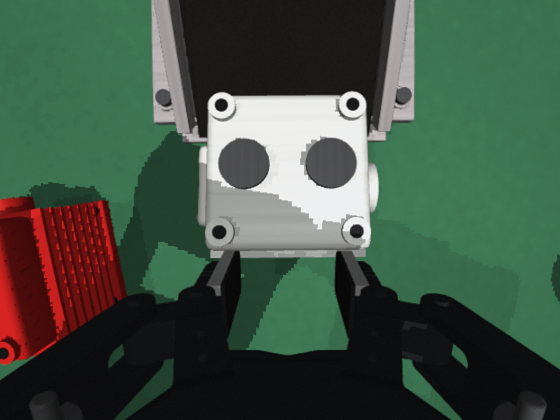

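It leans about 10°, head square at (288,170), with the fingers on the head face. That was my last picture, so I continue by numbers.

Emit:
play_rows(
  commands=[
    [3,0,-1,0,0,0],
    [3,0,-1,0,0,0],
    [3,0,-1,0,0,0],
    [3,0,-1,0,0,0],
  ],
)

```text
time: 11.18
tool_pos: [0.595, -0.0488, 0.1117]
tool_rot: [-0.004, 0.994, 0.058, 0.092]
contact_force: [-5.5, 0.7, 4.2]
gripper_width: 0.527
grasp_force: 2.6
```

Emit:
play_rows(
  commands=[
    [3,0,-1,0,0,0],
    [3,0,-1,0,0,0],
    [3,0,-1,0,0,0],
    [3,0,0,0,0,0],
  ],
)

```text
time: 11.52
tool_pos: [0.6061, -0.0475, 0.1164]
tool_rot: [-0.004, 0.994, 0.058, 0.091]
contact_force: [-4.8, 1.5, 8.4]
gripper_width: 0.529
grasp_force: 3.7
```

```bash
cat > lean.py <<'E'
from h import *
p,R,s=pose(); tip=p+NOSE*R.apply([0,0,1]); d=np.array([.9925,.122,0]); x=(tip-[.5672,-.0521,0])@d-.082; z=tip[2]+.002
r=np.hypot(x,z); print('contact',x,z,'r',r,'lean if h=82',np.degrees(np.arctan2(z,-x)-np.arctan2(82,78)),s['contact_force'],s['time'])
E
python3 lean.py
```

```text
contact -0.04026115408283177 0.10466914033109108 r 0.11214539431350339 lean if h=82 22.528584368481614 [-4.76752339  1.5151328   8.39285546] 11.5167
```

Emit:
play_rows(
  commands=[
    [3,0,-1,0,0,0],
    [3,0,-1,0,0,0],
    [3,0,-1,0,0,0],
    [3,0,-0.5,0,0,0],
  ],
)

```text
time: 11.85
tool_pos: [0.6167, -0.0463, 0.1211]
tool_rot: [-0.004, 0.994, 0.058, 0.091]
contact_force: [-1.0, -0.4, 0.3]
gripper_width: 0.53
grasp_force: 0.4
```

Emit:
play_rows(
  commands=[
    [3,0,-0.5,0,0,0],
    [3,0,-0.5,0,0,0],
    [3,0,0,0,0,0],
  ],
)

```text
time: 12.1
tool_pos: [0.6256, -0.0453, 0.1242]
tool_rot: [-0.004, 0.994, 0.058, 0.091]
contact_force: [-1.8, 0.7, 0.6]
gripper_width: 0.527
grasp_force: 0.3
```

```bash
python3 lean.py
```

```text
contact -0.020692621697756652 0.11242499526392573 r 0.11431344694663087 lean if h=82 33.138929339760494 [-1.75574085  0.71797229  0.60533556] 12.1
```

Emit:
play_rows(
  commands=[
    [2.5,0,0.2,0,0,0],
    [2.5,0,0.2,0,0,0],
    [2.5,0,0.3,0,0,0],
    [2,0,0.3,0,0,0],
  ],
)

```text
time: 12.43
tool_pos: [0.6352, -0.0441, 0.1253]
tool_rot: [-0.004, 0.994, 0.058, 0.091]
contact_force: [-0.7, -0.0, 1.2]
gripper_width: 0.527
grasp_force: 0.7
```

Emit:
play_rows(
  commands=[
    [2,0,0.3,0,0,0],
    [2,0,0.3,0,0,0],
    [2,0,0.3,0,0,0],
  ],
)

```text
time: 12.68
tool_pos: [0.6411, -0.0434, 0.1254]
tool_rot: [-0.004, 0.994, 0.058, 0.091]
contact_force: [-1.0, -0.1, 1.3]
gripper_width: 0.526
grasp_force: 0.6
```

```bash
python3 lean.py
```

```text
contact -0.005052473492331774 0.11361367351927418 r 0.1137259614113459 lean if h=82 41.02160114040833 [-0.96285208 -0.14022794  1.33094267] 12.6833
```

Emit:
play_rows(
  commands=[
    [2,0,0.3,0,0,0],
    [2,0,0.4,0,0,0],
    [2,0,0.4,0,0,0],
  ],
)

```text
time: 12.93
tool_pos: [0.647, -0.0428, 0.1251]
tool_rot: [-0.004, 0.994, 0.058, 0.091]
contact_force: [0.2, 0.5, 0.8]
gripper_width: 0.528
grasp_force: 0.2
```

Emit:
play_rows(
  commands=[
    [1,0,0.3,0,0,0],
    [0,0,0,0,0,0],
    [0,0,0,0,0,0],
    [0,0,0,0,0,0],
  ],
)

```text
time: 13.27
tool_pos: [0.6476, -0.0426, 0.1247]
tool_rot: [-0.004, 0.994, 0.058, 0.091]
contact_force: [-0.3, -0.3, 0.5]
gripper_width: 0.526
grasp_force: 0.0
```

```bash
python3 lean.py
```

```text
contact 0.0014733058472816002 0.11293405091267222 r 0.1129436606705559 lean if h=82 44.31532603214881 [-0.30760864 -0.29643395  0.47578064] 13.2667
```

Emit:
play_rows(
  commands=[
    [-8,0,-18,0,0,0],
    [-12,0,-25,0,0,0],
    [-15,0,-30,0,0,0],
    [-15,0,-30,0,0,0],
    [0,0,0,0,0,0],
  ],
)

```text
time: 13.68
tool_pos: [0.5811, -0.0511, 0.2243]
tool_rot: [-0.003, 0.994, 0.058, 0.096]
contact_force: [0.4, -0.3, 1.4]
gripper_width: 0.523
grasp_force: 0.0
```

Emit:
play_rows(
  commands=[
    [-25,0,0,0,0,0],
    [-25,0,0,0,0,0],
    [-25,0,0,0,0,0],
    [0,0,0,0,0,0],
    [0,0,0,0,0,0],
  ],
)

```text
time: 14.1
tool_pos: [0.5064, -0.0589, 0.2029]
tool_rot: [-0.004, 0.994, 0.057, 0.091]
contact_force: [0.6, 0.4, 1.3]
gripper_width: 0.527
grasp_force: 0.0
```

```bash
python3 - <<'E'
from h import *
f=wrist(); p,R,s=pose(); print(p,s['contact_force'],s['time'])
a=np.radians(7); d=np.array([np.cos(a),np.sin(a),0]); l=np.array([-np.sin(a),np.cos(a),0]); u=np.array([0,0,1.]); O=np.array([.6595,-.0400,0])
def pts(th):
    t=np.radians(th); o=[]
    for x0,h,w in((-82,10,40),(-82,68,40),(-84,0,42),(-78,95,37),(-6,95,37),(0,0,42)):
        for y in(-w,w):
            x=x0*np.cos(t)+h*np.sin(t); z=h*np.cos(t)-x0*np.sin(t); o.append(proj(f,O+(x*d+y*l+z*u)/1000))
    return np.array(o)
for th in(0,44,62): q=pts(th); h=cv2.convexHull(q.astype(np.float32)); print(th,q.min(0).round(),q.max(0).round())
im=f['image'].astype(int); m=((im.max(2)-im.min(2)<25)&(im.min(2)>125)).astype(np.uint8)
n,lab,st,c=cv2.connectedComponentsWithStats(m)
for i in range(1,n):
    if st[i,4]>300: print(st[i],c[i].round())
# coarse text map of brightness
g=cv2.cvtColor(f['image'],cv2.COLOR_RGB2GRAY)[0:300,140:440]; g=cv2.resize(g,(50,30),interpolation=cv2.INTER_AREA)
for r in g: print(''.join(' .:-=+*#%@'[v*10//256] for v in r))
E
```

```text
[ 0.507328   -0.05895145  0.20366838] [-0.51979486  0.90502569  0.18117923] 14.15
0 [236.  42.] [334. 158.]
44 [229. -29.] [341. 125.]
62 [229. -47.] [340.  95.]
[ 191    0   28   69 1448] [203.  33.]
[  212     0   166   133 15772] [294.  61.]
[ 484  264   76   93 3834] [525. 306.]<stdin>:17: RuntimeWarning: overflow encountered in scalar multiply
Traceback (most recent call last):
OverflowError: Python integer 256 out of bounds for uint8
```

Emit:
play_rows(
  commands=[
    [-30,0,-8,0,0,0],
    [-30,0,-8,0,0,0],
    [-30,0,-8,0,0,0],
    [0,0,-20,0,0,0],
    [0,0,0,0,0,0],
  ],
)

```text
time: 14.57
tool_pos: [0.4123, -0.0707, 0.2339]
tool_rot: [-0.003, 0.994, 0.057, 0.094]
contact_force: [0.9, 0.8, 0.9]
gripper_width: 0.526
grasp_force: 0.0
```

```bash
cat > chk.py <<'E'
from h import *
f=wrist(); p,R,s=pose(); print(p,s['time'])
a=np.radians(7); d=np.array([np.cos(a),np.sin(a),0]); l=np.array([-np.sin(a),np.cos(a),0]); u=np.array([0,0,1.]); O=np.array([.6585,-.0400,0])
for th in(0,44,62):
    t=np.radians(th); print(th)
    for n,x0,h,w in(('flange-x',-84,0,42),('finlow',-82,10,40),('fintop',-82,68,40),('head-x',-78,95,37),('pivot',0,0,42)):
        x=x0*np.cos(t)+h*np.sin(t); z=h*np.cos(t)-x0*np.sin(t); print('  ',n,[proj(f,O+(x*d+y*l+z*u)/1000).round().tolist() for y in(w,-w)])
print('bar',[proj(f,O+y*l+.007*u).round().tolist() for y in(.075,-.075)])
g=cv2.cvtColor(f['image'],cv2.COLOR_RGB2GRAY)[0:230,160:420]; g=cv2.resize(g,(65,46),interpolation=cv2.INTER_AREA)
for i,r in enumerate(g): print('%3d'%(i*5),''.join(' .:-=+*#%@'[int(v)*10//256] for v in r))
E
python3 chk.py
```

```text
[ 0.41299881 -0.07065869  0.23348501] 14.6167
0
   flange-x [[248.0, 79.0], [321.0, 79.0]]
   finlow [[248.0, 74.0], [321.0, 74.0]]
   fintop [[241.0, 52.0], [327.0, 52.0]]
   head-x [[240.0, 34.0], [328.0, 34.0]]
   pivot [[247.0, 5.0], [321.0, 5.0]]
44
   flange-x [[240.0, 34.0], [328.0, 34.0]]
   finlow [[242.0, 22.0], [327.0, 22.0]]
   fintop [[234.0, -53.0], [333.0, -53.0]]
   head-x [[235.0, -96.0], [331.0, -96.0]]
   pivot [[247.0, 5.0], [321.0, 5.0]]
62
   flange-x [[238.0, 3.0], [330.0, 2.0]]
   finlow [[239.0, -10.0], [328.0, -10.0]]
   fintop [[235.0, -91.0], [332.0, -91.0]]
   head-x [[237.0, -131.0], [329.0, -131.0]]
   pivot [[247.0, 5.0], [321.0, 5.0]]
bar [[217.0, 2.0], [351.0, 1.0]]
  0 ==============*##=--+#************+++****##++**+=================
  5 ==============---:::=######%%##%%#%%%#%%%%*----==================
 10 ==================-:=###*****************#+======================
 15 ==================-:-####%##%%%%%%#%%%#%%%+======================
 20 =====================###*****************#+======================
 25 ====================+#=#%%#%%%%%%%%%%
[... 2128 characters left out ...]

180 ==:::::::::::::::::::::::::::::::::::============================
185 =-:::::::::::::::::::::::::::::::::::-===========================
190 -::::::::::::::::::::::::::::::::::::::-=========================
195 ::::::::::::::::::::::::::::::::::::::::--=======================
200 :::::-=--::::::::::::::::::::::::::::..::---=====================
205 :::::====--:::::::::::::::::::::..::::::::--=====================
210 ::::-=======-::::::::::::::..:::::::-:..:-=======================
215 :::-==========-:::::::..:::::::::::==-:::-==--===================
220 :::=============-::::::::::::::::::+=+++=-==-========--=-=====-==
225 ::-===============--::.::::::::::::==++++-==-========-=--=-===--=
```

Emit:
play_rows(
  commands=[
    [0,0,-15,0,7,0],
    [0,0,-15,0,7,0],
    [0,0,-15,0,7,0],
    [0,0,-10,0,0,0],
    [0,0,0,0,0,0],
  ],
)

```text
time: 15.03
tool_pos: [0.3931, -0.0731, 0.2848]
tool_rot: [-0.013, 0.96, 0.055, 0.273]
contact_force: [0.2, -0.1, 0.5]
gripper_width: 0.53
grasp_force: 0.0
```

```bash
sed -i 's/\[0:230,160:420\]/[20:300,170:400]/; s/(65,46)/(77,56)/; s/i\*5)/20+i*5)/' chk.py; python3 chk.py
```

```text
[ 0.3934382  -0.07277684  0.28382742] 15.0833
0
   flange-x [[256.0, 168.0], [313.0, 168.0]]
   finlow [[257.0, 164.0], [312.0, 164.0]]
   fintop [[253.0, 144.0], [316.0, 144.0]]
   head-x [[253.0, 130.0], [316.0, 129.0]]
   pivot [[257.0, 118.0], [312.0, 118.0]]
44
   flange-x [[252.0, 133.0], [316.0, 133.0]]
   finlow [[254.0, 125.0], [315.0, 125.0]]
   fintop [[251.0, 77.0], [317.0, 77.0]]
   head-x [[253.0, 53.0], [315.0, 53.0]]
   pivot [[257.0, 118.0], [312.0, 118.0]]
62
   flange-x [[251.0, 112.0], [317.0, 112.0]]
   finlow [[253.0, 104.0], [315.0, 104.0]]
   fintop [[252.0, 56.0], [316.0, 56.0]]
   head-x [[254.0, 35.0], [313.0, 35.0]]
   pivot [[257.0, 118.0], [312.0, 118.0]]
bar [[235.0, 116.0], [334.0, 115.0]]
 20 -----------------------------------------------------------------:::::.......
 25 ==-===-------------+--+******************************+--+--------------------
 30 =========----------+-=**#*=+####################+=*#**+-*--------------------
 35 =========----------**##-............................-##**---------------=----
 40 ====-========-----=####:.............
[... 3522 characters left out ...]
:::::.:::-==-:--------: .=====--------------
260 -------------...====.  .-::::::------:::::--::-==------.  .====..:-----------
265 -----------:  .-===:   .:::-:-=--::::::::::::::-=----=-.   :===-. .:---------
270 ----------....-===-     ::.:.:::::::::::::::::::==-----.    -===-...:--------
275 ---------:...:====.     ::..::::::::::::::::....:=-----.    .====-...:-------
280 --------:   .====:      :::.:::::::::::::-:......-=-=-:      :====:   :------
285 -----::.    ..-**.      :::.::::.....::::::......-=----      .+=-..   ..::---
290 ---.   ....    -+:     .:....::.......::::::.....-==-=-.     .--     .... .:-
295 --:    ...     ...     .:..:.::.......::::-::::..-==---:      ..     ...    -
```

```bash
cat > chk2.py <<'E'
from h import *
a=np.radians(7); d=np.array([np.cos(a),np.sin(a),0]); l=np.array([-np.sin(a),np.cos(a),0]); u=np.array([0,0,1.]); O=np.array([.6585,-.0400,0])
def P(f,th,b,x0,h,y):
    t=np.radians(th); x=b+x0*np.cos(t)+h*np.sin(t); z=h*np.cos(t)-x0*np.sin(t); return proj(f,O+(x*d+y*l+z*u)/1000)
F={'wrist':wrist(),'top':grab('top'),'side':grab('side')}
for n,f in F.items():
  for th,b in((44,0),(62,0),(62,-20),(62,-30)):
    print(n,th,b,*[(m,P(f,th,b,*q).round().tolist()) for m,q in dict(flL=(-84,0,42),flR=(-84,0,-42),hdL=(-78,95,37),hdR=(-78,95,-37),pivR=(0,0,-42),hd2R=(-6,95,-37)).items()])
def show(f,x0,y0,x1,y1,s):
    g=cv2.cvtColor(f['image'],cv2.COLOR_RGB2GRAY)[y0:y1,x0:x1]
    for i in range(0,g.shape[0],s): print('%3d'%(y0+i),''.join(' .:-=+*#%@'[int(v)*10//256] for v in g[i]))
print('top from col 270'); show(F['top'],270,90,355,185,2)
print('side from col 315'); show(F['side'],315,170,430,265,2)
E
python3 chk2.py
```

```text
wrist 44 0 ('flL', [253.0, 132.0]) ('flR', [317.0, 132.0]) ('hdL', [253.0, 52.0]) ('hdR', [316.0, 52.0]) ('pivR', [312.0, 117.0]) ('hd2R', [311.0, 49.0])
wrist 62 0 ('flL', [252.0, 111.0]) ('flR', [318.0, 111.0]) ('hdL', [255.0, 34.0]) ('hdR', [314.0, 34.0]) ('pivR', [312.0, 117.0]) ('hd2R', [310.0, 51.0])
wrist 62 -20 ('flL', [252.0, 125.0]) ('flR', [318.0, 125.0]) ('hdL', [254.0, 46.0]) ('hdR', [315.0, 46.0]) ('pivR', [313.0, 129.0]) ('hd2R', [310.0, 61.0])
wrist 62 -30 ('flL', [251.0, 132.0]) ('flR', [319.0, 132.0]) ('hdL', [254.0, 53.0]) ('hdR', [315.0, 52.0]) ('pivR', [313.0, 135.0]) ('hd2R', [310.0, 67.0])
top 44 0 ('flL', [306.0, 173.0]) ('flR', [338.0, 168.0]) ('hdL', [304.0, 138.0]) ('hdR', [334.0, 134.0]) ('pivR', [332.0, 153.0]) ('hd2R', [328.0, 122.0])
top 62 0 ('flL', [305.0, 164.0]) ('flR', [337.0, 158.0]) ('hdL', [301.0, 125.0]) ('hdR', [331.0, 121.0]) ('pivR', [332.0, 153.0]) ('hd2R', [326.0, 118.0])
top 62 -20 ('flL', [306.0, 171.0]) ('flR', [339.0, 166.0]) ('hdL', [303.0, 133.0]) ('hdR', [332.0, 128.0]) ('pivR', [333.0, 160.0]) ('hd2R', [328.0, 125.0])
top 62 -30 ('
[... 10186 characters left out ...]
====================================================================================================
256 ===================================================================================================================
258 ===================================================================================================================
260 ===================================================================================================================
262 ===================================================================================================================
264 ===================================================================================================================
```

The cylinder rests at about 45° rather than lying on the pad. In the top view the flange edge is at (306,173)–(338,168) and the head top still shows. I take it that the flange is wedged by friction on the bar's edge. I go back to the head and push it gently the rest of the way.

```bash
python3 - <<'E'
from h import *
R=target(7,10); d=np.array([.9925,.122,0]); u=np.array([0,0,1.]); s0=np.array([.5672,-.0521,0])
W=lambda x,z:s0+(x+.082)*d+(z-.002)*u
st=plan(W(-.03,.155),R,9); st=plan(W(-.015,.115),R,3,st); st=plan(W(-.004,.114),R,3,st); st=plan(W(.011,.113),R,7,st); st=plan(W(.025,.109),R,7,st)
E
```

```text
rot/row [ 0.  -2.4 -0. ] dist 0.2520479903563762
[15, 0, 24, 0.0, -2.4, -0.0],[16, 0, 23, 0.0, -2.4, -0.0],[17, 0, 23, 0.0, -2.4, -0.0],[17, 0, 22, 0.0, -2.4, -0.0],[18, 0, 21, 0.0, -2.4, -0.0],
[19, 0, 20, 0.0, -2.4, -0.0],[20, 0, 19, 0.0, -2.4, -0.0],[21, 0, 19, 0.0, -2.4, -0.0],[22, 0, 18, 0.0, -2.4, -0.0],
rot/row [ 0.   0.1 -0.1] dist 0.04237984275211037
[3, 0, 14, 0.0, 0.1, -0.1],[2, 0, 14, 0.0, 0.1, -0.1],[3, 0, 14, 0.0, 0.1, -0.1],
rot/row [ 0. -0.  0.] dist 0.010842039908424897
[4, 0, 1, 0.0, -0.0, 0.0],[3, 0, 1, 0.0, -0.0, 0.0],[4, 0, 1, 0.0, -0.0, 0.0],
rot/row [ 0. -0.  0.] dist 0.014479542915931261
[2, 0, 0, 0.0, -0.0, 0.0],[2, 0, 1, 0.0, -0.0, 0.0],[2, 0, 0, 0.0, -0.0, 0.0],[2, 0, 1, 0.0, -0.0, 0.0],[2, 0, 0, 0.0, -0.0, 0.0],
[2, 0, 1, 0.0, -0.0, 0.0],[2, 0, 0, 0.0, -0.0, 0.0],
rot/row [ 0. -0.  0.] dist 0.014745413940296562
[2, 0, 1, 0.0, -0.0, 0.0],[2, 0, 1, 0.0, -0.0, 0.0],[2, 0, 1, 0.0, -0.0, 0.0],[2, 0, 1, 0.0, -0.0, 0.0],[2, 0, 1, 0.0, -0.0, 0.0],
[2, 0, 1, 0.0, -0.0, 0.0],[1, 0, 1, 0.0, -0.0, 0.0],
```

Emit:
play_rows(
  commands=[
    [15,0,24,0,-2.4,0],
    [16,0,23,0,-2.4,0],
    [17,0,23,0,-2.4,0],
    [17,0,22,0,-2.4,0],
    [18,0,21,0,-2.4,0],
  ],
)

```text
time: 15.65
tool_pos: [0.5189, -0.0562, 0.2155]
tool_rot: [-0.009, 0.984, 0.058, 0.166]
contact_force: [-0.3, -0.2, 0.5]
gripper_width: 0.53
grasp_force: 0.0
```

Emit:
play_rows(
  commands=[
    [19,0,20,0,-2.4,0],
    [20,0,19,0,-2.4,0],
    [21,0,19,0,-2.4,0],
    [22,0,18,0,-2.4,0],
    [0,0,0,0,0,0],
  ],
)

```text
time: 16.07
tool_pos: [0.6182, -0.0442, 0.1582]
tool_rot: [-0.006, 0.995, 0.059, 0.08]
contact_force: [-1.6, -0.0, -1.6]
gripper_width: 0.525
grasp_force: 0.0
```

Emit:
play_rows(
  commands=[
    [3,0,14,0,0,0],
    [2,0,14,0,0,0],
    [3,0,12,0,0,0],
    [0,0,0,0,0,0],
  ],
)

```text
time: 16.4
tool_pos: [0.629, -0.0437, 0.1247]
tool_rot: [-0.005, 0.995, 0.058, 0.083]
contact_force: [-0.4, 0.3, -0.3]
gripper_width: 0.527
grasp_force: 0.0
```

```bash
python3 lean.py
```

```text
contact -0.017299632422860714 0.11286971516183908 r 0.11418778342134846 lean if h=82 34.85394703870936 [-0.37962249  0.25121352 -0.28331407] 16.4
```

Emit:
play_rows(
  commands=[
    [3,0,0.3,0,0,0],
    [3,0,0.4,0,0,0],
    [3,0,0.4,0,0,0],
    [3,0,0.4,0,0,0],
  ],
)

```text
time: 16.73
tool_pos: [0.6435, -0.0434, 0.1313]
tool_rot: [-0.004, 0.995, 0.058, 0.087]
contact_force: [0.5, -0.7, -0.1]
gripper_width: 0.524
grasp_force: 0.0
```

Emit:
play_rows(
  commands=[
    [2,0,0.3,0,0,0],
    [2,0,0.4,0,0,0],
    [2,0,0.4,0,0,0],
  ],
)

```text
time: 16.98
tool_pos: [0.649, -0.0426, 0.1301]
tool_rot: [-0.004, 0.995, 0.058, 0.086]
contact_force: [0.3, 0.4, -0.8]
gripper_width: 0.525
grasp_force: 0.0
```

Emit:
play_rows(
  commands=[
    [2,0,0.3,0,0,0],
    [2,0,0.4,0,0,0],
    [2,0,0.4,0,0,0],
  ],
)

```text
time: 17.23
tool_pos: [0.6549, -0.0418, 0.1296]
tool_rot: [-0.004, 0.995, 0.058, 0.086]
contact_force: [0.2, -0.7, 0.3]
gripper_width: 0.529
grasp_force: 0.0
```

```bash
python3 lean.py
```

```text
contact 0.008679960530573919 0.11776239000620045 r 0.1180818454072631 lean if h=82 47.78340427797933 [ 0.15752233 -0.74931427  0.32101924] 17.2333
```

Emit:
play_rows(
  commands=[
    [1.5,0,1,0,0,0],
    [1.5,0,1,0,0,0],
    [1.5,0,1,0,0,0],
  ],
)

```text
time: 17.48
tool_pos: [0.6598, -0.0412, 0.1273]
tool_rot: [-0.004, 0.995, 0.058, 0.086]
contact_force: [0.3, -0.0, 0.4]
gripper_width: 0.526
grasp_force: 0.0
```

Emit:
play_rows(
  commands=[
    [2,0,0.8,0,0,0],
    [2,0,0.8,0,0,0],
    [2,0,0.8,0,0,0],
  ],
)

```text
time: 17.73
tool_pos: [0.6661, -0.0405, 0.126]
tool_rot: [-0.004, 0.995, 0.058, 0.086]
contact_force: [-0.2, -0.3, 0.4]
gripper_width: 0.531
grasp_force: 0.0
```

```bash
python3 lean.py
```

```text
contact 0.020007477480453575 0.11418613451623985 r 0.1159257196263697 lean if h=82 53.50627373103105 [-0.24601784 -0.34496645  0.39813029] 17.7333
```

```bash
python3 - <<'E'
from h import *
a=np.radians(7); d=np.array([np.cos(a),np.sin(a),0]); l=np.array([-np.sin(a),np.cos(a),0]); u=np.array([0,0,1.]); O=np.array([.6585,-.0400,0])
f=grab('top'); g=grab('side')
def P(f,th,b,x0,h,y):
    t=np.radians(th); x=b+x0*np.cos(t)+h*np.sin(t); z=h*np.cos(t)-x0*np.sin(t); return proj(f,O+(x*d+y*l+z*u)/1000).round().astype(int).tolist()
for th,b in((44,0),(50,-8),(54,-14),(58,-20),(62,-13),(62,-30),(66,-35)):
  print(th,b,'top fl',P(f,th,b,-84,0,42),P(f,th,b,-84,0,-42),'hd-x',P(f,th,b,-78,95,37),P(f,th,b,-78,95,-37),'spr',P(f,th,b,-42,106,19),P(f,th,b,-42,106,-19),'hd+x',P(f,th,b,-6,95,37),P(f,th,b,-6,95,-37))
  print('   side fl',P(g,th,b,-84,0,42),P(g,th,b,-84,0,-42),'hd-x',P(g,th,b,-78,95,37),P(g,th,b,-78,95,-37),'port',P(g,th,b,-42,38,-50),'piv',P(g,th,b,0,0,-42),'hd+x',P(g,th,b,-6,95,-37))
E
```

```text
44 0 top fl [306, 173] [338, 168] hd-x [304, 138] [334, 134] spr [309, 127] [324, 125] hd+x [300, 126] [328, 122]
   side fl [331, 215] [354, 233] hd-x [353, 187] [374, 201] port [371, 225] piv [367, 237] hd+x [385, 206]
50 -8 top fl [306, 173] [339, 168] hd-x [304, 137] [334, 132] spr [308, 127] [323, 124] hd+x [300, 127] [328, 123]
   side fl [330, 214] [354, 232] hd-x [354, 186] [376, 201] port [371, 225] piv [365, 238] hd+x [384, 208]
54 -14 top fl [306, 173] [339, 168] hd-x [303, 136] [333, 131] spr [308, 127] [323, 125] hd+x [300, 129] [328, 124]
   side fl [330, 213] [354, 231] hd-x [354, 186] [376, 201] port [370, 226] piv [364, 239] hd+x [383, 210]
58 -20 top fl [306, 173] [339, 168] hd-x [303, 136] [333, 131] spr [308, 127] [323, 125] hd+x [300, 130] [328, 126]
   side fl [330, 213] [354, 231] hd-x [355, 187] [377, 201] port [370, 226] piv [362, 240] hd+x [383, 211]
62 -13 top fl [305, 169] [338, 163] hd-x [302, 130] [332, 126] spr [307, 123] [322, 121] hd+x [299, 127] [327, 123]
   side fl [333, 210] [357, 228] hd-x [359, 185] [380, 200] port [372, 224] piv [364, 239] hd+x [385, 211]
62 -30 top fl [307, 175] [340, 170] hd-x [303, 137] [333, 132] spr [308, 129] [323, 127] hd+x [300, 133] [328, 129]
   side fl [329, 213] [352, 231] hd-x [354, 188] [376, 203] port [368, 228] piv [360, 242] hd+x [381, 214]
66 -35 top fl [307, 175] [340, 169] hd-x [303, 136] [333, 132] spr [308, 130] [323, 128] hd+x [300, 134] [328, 130]
   side fl [329, 212] [352, 230] hd-x [355, 189] [376, 203] port [368, 228] piv [358, 243] hd+x [380, 216]
```

Emit:
play_rows(
  commands=[
    [-8,0,-20,0,0,0],
    [-15,0,-25,0,0,0],
    [-25,0,-20,0,0,0],
    [-35,0,-15,0,0,0],
    [-38,0,-10,0,4,0],
  ],
)

```text
time: 18.25
tool_pos: [0.5341, -0.0564, 0.1977]
tool_rot: [-0.005, 0.991, 0.058, 0.124]
contact_force: [-0.4, -0.3, 1.3]
gripper_width: 0.528
grasp_force: 0.0
```

Emit:
play_rows(
  commands=[
    [-38,0,-5,0,4,0],
    [-38,0,-5,0,4,0],
    [-38,0,-5,0,4,0],
    [-38,0,-5,0,4,0],
    [0,0,0,0,0,0],
  ],
)

```text
time: 18.67
tool_pos: [0.3939, -0.0708, 0.1626]
tool_rot: [-0.014, 0.969, 0.054, 0.24]
contact_force: [-0.1, 0.8, -1.9]
gripper_width: 0.527
grasp_force: 0.0
```

```bash
python3 chk2.py
```

```text
wrist 44 0 ('flL', [240.0, 50.0]) ('flR', [332.0, 49.0]) ('hdL', [239.0, -81.0]) ('hdR', [332.0, -81.0]) ('pivR', [323.0, 41.0]) ('hd2R', [323.0, -64.0])
wrist 62 0 ('flL', [239.0, 17.0]) ('flR', [334.0, 16.0]) ('hdL', [242.0, -100.0]) ('hdR', [328.0, -100.0]) ('pivR', [323.0, 41.0]) ('hd2R', [320.0, -56.0])
wrist 62 -20 ('flL', [238.0, 36.0]) ('flR', [335.0, 35.0]) ('hdL', [241.0, -84.0]) ('hdR', [330.0, -84.0]) ('pivR', [324.0, 55.0]) ('hd2R', [321.0, -42.0])
wrist 62 -30 ('flL', [238.0, 45.0]) ('flR', [335.0, 45.0]) ('hdL', [240.0, -75.0]) ('hdR', [330.0, -76.0]) ('pivR', [324.0, 63.0]) ('hd2R', [321.0, -35.0])
top 44 0 ('flL', [306.0, 173.0]) ('flR', [338.0, 168.0]) ('hdL', [304.0, 138.0]) ('hdR', [334.0, 134.0]) ('pivR', [332.0, 153.0]) ('hd2R', [328.0, 122.0])
top 62 0 ('flL', [305.0, 164.0]) ('flR', [337.0, 158.0]) ('hdL', [301.0, 125.0]) ('hdR', [331.0, 121.0]) ('pivR', [332.0, 153.0]) ('hd2R', [326.0, 118.0])
top 62 -20 ('flL', [306.0, 171.0]) ('flR', [339.0, 166.0]) ('hdL', [303.0, 133.0]) ('hdR', [332.0, 128.0]) ('pivR', [333.0, 160.0]) ('hd2R', [328.0, 125.0])
top 62 -30 
[... 10188 characters left out ...]
====================================================================================================
256 ===================================================================================================================
258 ===================================================================================================================
260 ===================================================================================================================
262 ===================================================================================================================
264 ===================================================================================================================
```

Now it has gone over. In the top view the flange edge is at (306,165)–(338,160) and the head edge at (302,127)–(331,123), which matches about 62° lean with the head about 59 mm past the bar. The arm is clear, so I hand in.

```bash
python3 -c "
from plant import manip
print(manip.job_done())"
```

```text
the job is handed in; nothing more can be done
None
```

I slid the cylinder upright against the stop bar, tipped it back onto the rest's pad and handed the job in. By the camera fit it lies square at about 62° with the head about 59 mm past the bar; it caught at about 45° and needed a second gentle push, and no verdict was returned.

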